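# Take an optical read-out of the blue flow meter with the handheld reader

## Task

Lift the yellow handheld reader out of its charging dock, stand it on a clear patch of the bench mat, let go, and tip it over onto its back, screen up. Then take it lying down and set it gently on the base plate of the blue flow meter, on its back and square to the housing with the optical eye in its foot facing the dark red window; push the red button in its top end so that the reader is braced against the housing, and hold the button fully in for one full second. Let go, leave the reader lying there with its eye touching the window, and leave everything else on the bench as it is.

Things in the scene. Friction and masses are not known exactly. Their poses are not given: they have to be found in the camera images.
- reader: Yellow handheld reader with black rubber bands, 38 mm thick (x), 56 mm wide (y), 150 mm long (z), about 0.3 kg. Origin: centre of the foot end; z runs to the top end with the red button; -x is the screen side, +x the flat back. It starts standing in the dock, z up, its foot 12 mm above the bench; on its back its x points down.
- reader_eye (a point): The reader's optical eye, a dark red disc 18 mm across in the middle of its foot end (same point and axes as the reader's origin).
- reader_top (a point): Centre of the reader's top end face, 150 mm from the foot, where the red button comes out (axes as the reader).
- read_button (a joint): Round red button on the axis of the reader's top end, 24 mm across, 9 mm proud. Value in m: 0 out, 0.006 fully in. Sprung: starts to move at about 2 N, fully in at 7 N, springs back. The loose reader slides on bench or plate at about 1 to 3 N, so the button goes fully in only with the foot against something fixed.
- dock: Black charging dock fixed to the bench: base 100 mm (x) by 110 mm (y), 12 mm high, with a grey walled pocket in the middle, 44 by 62 mm inside, 56 by 74 mm outside, its rim 44 mm above the bench. Origin: centre of its underside. The reader's screen faces the dock's -x side.
- meter_blue: The blue flow meter, fixed. Steel base plate 100 mm wide (y), 25 mm high, from x = -135 to +80 mm; on it from x = 0 to 75 mm the blue housing, 98 mm wide, lid 110 mm above the bench, yellow gland and conduit to 155 mm; pipe stubs to y = +-76 mm at x = 45 mm. Origin: on the bench, in the plane of the housing's front face, mid width; -x runs out along the clear plate, roughly to the robot.
- window (a point): Centre of the dark red read-out window (30 mm wide, 22 mm high) in the blue meter's front face, 44 mm above the bench, 19 mm above the plate: level with the eye of a reader lying on the plate. Axes as the meter: x points into the housing.
- meter_grey: A second flow meter of the same shape and size with a grey-green housing and brass gland, fixed; origin and axes as the blue one. Not to be used.
- junction_box: Grey and white junction box fixed to the bench, 90 mm (x) by 110 mm (y), 78 mm high, a cable gland sticking out 18 mm at +x. Origin: centre of its underside.
- fluid_bottle: White bottle with a red cap standing upright near the dock, 58 mm across, 150 mm high, loose. Origin: centre of its underside.
- ball_valve: Loose stainless ball valve with a black lever, lying on the mat: 90 mm long (x), 36 mm wide, 57 mm high; the lever reaches 60 mm from the origin to +x. Origin: centre of its underside.
- log_sheet: Sheet of paper flat on the mat, 105 mm (x) by 148 mm (y), under 2 mm: no obstacle, things may stand or lie on it. Origin: its centre.
- dial_gauge: Loose round pressure gauge lying face up, 72 mm across, 31 mm high, its brass stem reaching 64 mm from the origin to -y. Origin: centre of its underside.
- spanner: Loose spanner lying flat along its x, 170 mm long, 20 mm high, blue handle to -x, head about 45 mm wide. Origin: below its middle.
- beaker: Loose clear plastic beaker, 76 mm across, 95 mm high, standing. Origin: centre of its underside.
- tape_roll: Loose white roll of tape lying flat, 64 mm across, 24 mm high. Origin: centre of its underside.
- screwdriver: Loose screwdriver with a red handle lying along its x, 180 mm long, 26 mm high. Origin: below its middle.
Mind the look-alikes: they are no part of the job. Leave any orange, pink or purple look-alike of the reader alone.

How it is judged:
On the way, in this order (a step that is already met when the one before it is completed fails the run):
1. the reader stands upright on the bench mat, out of the dock and let go (angle between reader's own z axis and vertical below 0.12 rad and height (world z) of reader_eye below 0.006 m and horizontal distance between reader and dock above 0.07 m and contact force between the fingers and reader below 0.1 N), for 0.1 s.
2. the reader lies on its back on the bench mat, screen up, at rest (angle between reader's own x axis and vertical above 2.95 rad and height (world z) of reader_eye below 0.026 m and linear speed of reader below 0.03 m/s and contact force between the fingers and reader below 0.1 N), for 0.2 s.
3. the reader lies on the blue meter's plate, its eye touching the window, and its button is held fully in (value of joint read_button above 0.0045 m and angle between reader's own x axis and vertical above 2.95 rad and x of reader_eye in the frame of window above -0.005 m and y of reader_eye in the frame of window between -0.012 and 0.012 m and distance between reader_eye and window below 0.014 m and angle between the z axis of reader and the x axis of meter_blue, either way round below 0.15 rad and contact force between reader and meter_blue above 2 N), for 0.8 s.
At the end, for the whole second after the job is handed in: The reader lies at rest, screen up (11 deg), on the blue meter's plate, its eye within 5 mm of the front face and 12 mm sideways of the window's middle, square within 8.5 deg, button out, fingers off; loose bystanders within 30 mm of their starts, bottle and beaker upright (angle between reader's own x axis and vertical above 2.95 rad and x of reader_eye in the frame of window above -0.005 m and y of reader_eye in the frame of window between -0.012 and 0.012 m and distance between reader_eye and window below 0.014 m and angle between the z axis of reader and the x axis of meter_blue, either way round below 0.15 rad and value of joint read_button below 0.002 m and linear speed of reader below 0.02 m/s and contact force between the fingers and reader below 0.1 N and distance of each of fluid_bottle, ball_valve, dial_gauge, spanner, beaker, tape_roll, screwdriver from where it was at the start of the episode below 0.03 m and angle between each of fluid_bottle, beaker's own z axis and vertical below 0.5 rad); the robot touches nothing.
It fails at once if the reader was let fall (not set down) from more than about 15 mm (height (world z) of reader_eye above 0.035 m and contact force between the fingers and reader below 0.1 N and linear speed of reader above 0.55 m/s).
It fails at once if a bystander was disturbed (distance of any of fluid_bottle, ball_valve, dial_gauge, spanner, beaker, tape_roll, screwdriver from where it was at the start of the episode above 0.03 m or angle between any of fluid_bottle, beaker's own z axis and vertical above 0.5 rad).
It also fails if it takes over 72 s, if anything falls off the work surface, if the arm or the gripper's body presses on something with over 40 N, if the wrist force passes 120 N, or if a joint passes its speed limit or range.

## Robot

A 6-joint arm with a two-finger parallel gripper is mounted at the origin on the work surface. World frame = base frame: x ahead of the robot, y to its left, z up, the work surface at z = 0. Lengths are in m, angles in rad, forces in N, time in s.
With the tool pointing down it reaches from about 0.35 to 0.975 m from the base axis. Payload 4.9 kg.
Tool frame: the origin (TCP) lies at the very end of the fingers, on their centre line; the grasp point (between the pads) lies 19 mm behind it (manip.tcp_to_grasp is the distance from the TCP to the grasp point, in m); z points along the fingers, y is the direction in which the jaws open and shut (so a half turn about z gives the same grasp; the last joint's range is limited). The gripper opens to 85 mm and grips with 20 to 120 N. Pads are 22 mm wide; open, the fingers measure 114 mm over their backs; the gripper's body (76 mm by 85 mm) begins 54 mm behind the grasp point. The pads swing forward as they close: fully open they stand 13 mm farther back than shut.
Start: joints at [1.057, 0.053, 1.613, -0, 1.476, -0.119], TCP at [0.24, 0.577, 0.231] pointing down, gripper open.
Joint ranges: [-3.01, 3.01], [-1.01, 2.22], [0.06, 2.58], [-1.02, 4.17], [0.09, 2.62], [-3.14, 3.14]. Speed limits (rad/s): [2.57, 2.57, 3.14, 3.14, 3.14, 3.14].

## Interface

Orientations are given as a unit quaternion [w, x, y, z].
In Python, from plant import sensors, cams, job, finder, manip gives the robot as it stands.
- The arm moves only by the shell command python3 -m pendant 'ROWS'. ROWS is JSON, a list of rows, each an object of numbers: "wx", "wy", "wz": the turn, a rotation vector about the tool's x, y, z in degrees; "dx", "dy", "dz": the shift along the tool's x, y, z in m; "hand": the gripper's target within -1 to 1 (fully open at 1, half-way at 0, shut at -1). A call has 1 to 20 rows; each row is the pose to reach, as a shift and turn from the pose commanded when the call began, along the tool's axes at that moment; what a row does not reach only later rows make up. A row lasts 1/12 s, in which the tool goes at most 41.7 mm and 7.16 degrees, less where a joint would pass 70% of its speed; a pose out of reach is approached as far as the arm can. A call with a gripper value outside its range is refused whole. The fingers move at their own pace and stop on an object; the grip force is fixed at half the most. Time passes only in rows, so rows that repeat a pose let the fingers close. It gives the time, the measured TCP pose, the force and the opening at its end, in the units of the state.
- sensors.state(): the state, without advancing time (a new reading comes with each control period).
- cams.grab_frame(name): name is "scene" or "top" or "wrist"; returns (picture, depth): 400x640x3 uint8, red, green, blue; 400x640 float32, m along the optical axis (not along the pixel's ray), 0 where there is no reading.
- cams.calibration(name): a dict with "fov_y" (degrees; the focal length in pixels is half the picture's height over the tangent of half this angle, whatever the lens; pixels are square), "cx", "cy" (the principal point, pixels), "pose" (4x4, takes a point from camera to world coordinates); the wrist camera has in their place "hand_eye" (4x4, takes a point from camera to tool coordinates, whose origin is the TCP and whose axes are the flange's). Camera axes: x right, y down, z forward; pixel columns grow to the right and rows downward; lengths in m; the calibration is good to about 2 mm. A picture is of the moment at which its call begins: read the wrist's pose just before it. calibration takes no time and is no camera call.
- job.job_done(): hands the job in, once; it reports no verdict.
Trained networks look in the newest picture that a camera, given by its name, has taken for a name from the list of things; names that differ only in an ending like _2 or _b are one class to them, and where a whole thing is asked for, a point or a joint stands for the part that bears it (a point fixed in the world has none). Each returns a list of dicts, best first, with "score" (0 to 1); they miss things now and then, are a little off and sometimes report something else, mostly with a low value. They report only what shows in the picture. A call takes as long as a camera call. They do not tell look-alikes from the thing itself.
- finder.look_for(camera, thing): "position" ([x, y, z] in m, in world coordinates, good to about 4 mm: the middle of the surface that is visible of it).
The state is a dict: "time": time; "joint_pos": joint angles; "joint_vel": joint speeds; "joint_efforts": joint torques, N m; "tool_pos": TCP position; "tool_rot": TCP orientation; "contact_force": force on the tool from outside, world axes, zero at the start; "ft_torque": the same for the moment, N m; "gripper_width": opening from 0.0 (shut) to 1.0 (fully open).
Only numpy, scipy, OpenCV 4.12 (cv2) and the standard library are available. Lean on these libraries where they do the work, as an engineer would, in place of code of your own. Each camera call takes 0.05 s, during which the arm holds its last target. There are 200 camera calls.

## Working session

There is one attempt and no reset: what is moved stays moved. The work goes in short steps, Python scripts to look and compute and a shell command to move; the robot and the scene stay as the last step left them, time stands still between calls to the robot, and variables do not carry over. Pictures are saved under pics/ and viewed, about 8 in all and at most 12, crops included, and the job is handed in when it is done.

```bash
mkdir -p pics; ls; cat > h.py <<'E'
import numpy as np, cv2
from plant import sensors,cams,job,finder,manip
from scipy.spatial.transform import Rotation as R
def K(n):
    c=cams.calibration(n); return 200/np.tan(np.radians(c['fov_y'])/2),c['cx'],c['cy'],c
def tool():
    s=sensors.state(); q=s['tool_rot']; T=np.eye(4); T[:3,:3]=R.from_quat([q[1],q[2],q[3],q[0]]).as_matrix(); T[:3,3]=s['tool_pos']; return T
def grab(n):
    """picture, world xyz map"""
    T=tool(); im,d=cams.grab_frame(n); f,cx,cy,c=K(n)
    P=np.array(c['pose']) if 'pose' in c else T@np.array(c['hand_eye'])
    v,u=np.mgrid[:400,:640]; p=np.stack([(u-cx)/f*d,(v-cy)/f*d,d],-1)
    w=p@P[:3,:3].T+P[:3,3]; w[d==0]=np.nan
    return im,w,P
def save(n,im): cv2.imwrite('pics/'+n+'.png',im[...,::-1])
E
python3 - <<'E'
from h import *
for n in ('scene','top'):
    im,w,P=grab(n); save(n,im); np.save(n+'_w.npy',w); np.save(n+'_im.npy',im)
    print(n,P.round(3).tolist(),K(n)[:3])
    for t in ['reader','dock','meter_blue','window','meter_grey','junction_box','fluid_bottle','ball_valve','log_sheet','dial_gauge','spanner','beaker','tape_roll','screwdriver']:
        try: print(t,[(np.round(r['position'],3).tolist(),round(r['score'],2)) for r in finder.look_for(n,t)][:4])
        except Exception as e: print(t,e)
print(sensors.state())
E
```

```text
pics
scene [[0.726, 0.568, -0.388, 0.985], [0.688, -0.602, 0.405, -0.463], [-0.003, -0.561, -0.828, 1.15], [0.0, 0.0, 0.0, 1.0]] (np.float64(418.3866744421566), 317.83040203416317, 204.91116329655424)
reader [([0.447, 0.333, 0.118], 0.85), ([0.464, 0.548, 0.102], 0.79), ([0.582, 0.283, 0.109], 0.62), ([0.364, 0.179, 0.102], 0.62)]
dock [([0.458, 0.317, 0.017], 0.78), ([0.446, 0.332, 0.118], 0.38)]
meter_blue [([0.716, -0.158, 0.048], 0.98), ([0.46, 0.317, 0.015], 0.73)]
window [([0.716, -0.156, 0.052], 0.78)]
meter_grey [([0.712, 0.152, 0.028], 0.84)]
junction_box [([0.458, -0.349, 0.079], 0.97)]
fluid_bottle [([0.327, 0.319, 0.084], 0.71), ([0.432, 0.092, 0.031], 0.5), ([0.632, -0.408, 0.024], 0.28)]
ball_valve [([0.431, 0.093, 0.033], 0.72)]
log_sheet [([0.427, -0.136, 0.0], 0.88), ([0.456, -0.345, 0.078], 0.44)]
dial_gauge [([0.592, -0.338, 0.032], 0.56)]
spanner [([0.475, -0.488, 0.008], 0.94), ([0.424, -0.135, 0.002], 0.51)]
beaker [([0.638, 0.43, 0.068], 0.59)]
tape_roll [([0.63, -0.408, 0.021], 0.59), ([0.426, -0.137, -0.002], 0.42)]
screwdriver [([0.454, 0.472, 0.017], 0.66)]
[... 958 characters left out ...]
iver []
{'time': 1.5, 'joint_pos': array([ 1.05704051e+00,  5.26976312e-02,  1.61289185e+00, -2.31067886e-05,
        1.47600684e+00, -1.18989133e-01]), 'joint_vel': array([-0.00017416, -0.00045138,  0.00020589, -0.00048047, -0.00047718,
        0.00139033]), 'joint_efforts': array([ 1.94233558e-03, -3.93664777e+01, -3.70455229e+01, -7.72941212e-05,
        3.50109203e-04, -1.46206946e-05]), 'tool_pos': array([0.24036097, 0.57691351, 0.23130992]), 'tool_rot': array([ 1.03602674e-05,  1.96103080e-01,  9.80583286e-01, -5.32087663e-06]), 'contact_force': array([0.22280444, 1.06115537, 0.29965799]), 'ft_torque': array([ 0.04723502, -0.00761968,  0.00164022]), 'gripper_width': 0.9985925886981635}
```

View pics/scene.png

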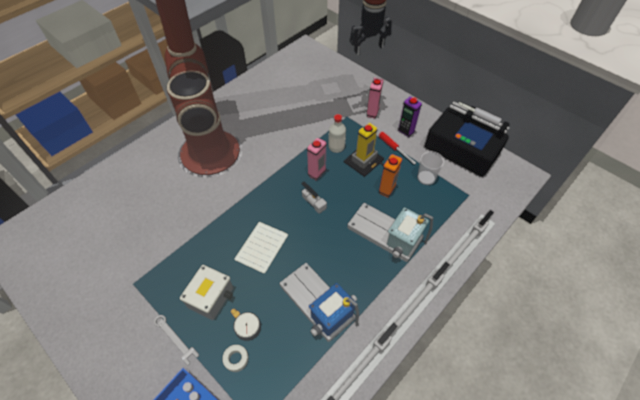

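View pics/top.png

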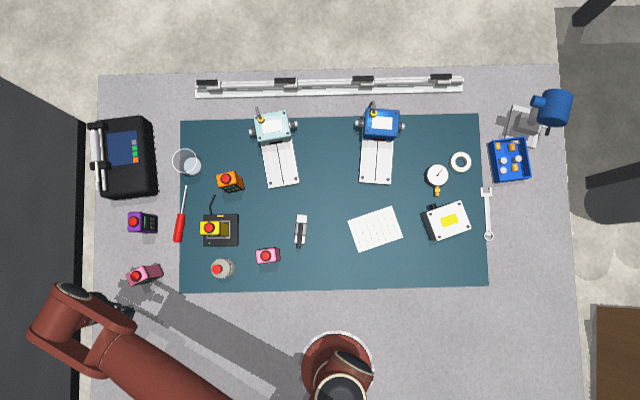

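The yellow reader stands in the dock: scene px (367,140), top px (210,228). The look-alikes in the top view are orange (229,180), pink (267,256) and (144,274), and purple (142,222). Only the yellow one is in the dock. I'll confirm this in one enlarged crop.

```bash
python3 - <<'E'
from h import *
s=np.load('scene_im.npy');t=np.load('top_im.npy')
a=cv2.resize(s[105:185,325:425],(500,400),interpolation=cv2.INTER_CUBIC)
b=cv2.resize(t[190:270,190:250],(300,400),interpolation=cv2.INTER_CUBIC)
save('crop',np.hstack([a,b]))
def rect(name,m,w):
    p=w[m][:,:2].astype(np.float32); (c,sz,an)=cv2.minAreaRect(p); print(name,len(p),np.round(c,4),np.round(sz,3),round(an,1), 'median',np.median(w[m],0).round(4))
for n,im in(('top',t),('scene',s)):
    w=np.load(n+'_w.npy'); h=cv2.cvtColor(im,cv2.COLOR_RGB2HSV); X,Y,Z=w[...,0],w[...,1],w[...,2]
    H,S,V=[h[...,i].astype(int) for i in range(3)]
    near=lambda x,y,r:np.hypot(X-x,Y-y)<r
    rect(n+' reader top',near(.435,.335,.06)&(Z>.152)&(Z<.168),w)
    rect(n+' yellow',near(.435,.335,.06)&(Z>.05)&(H>18)&(H<35)&(S>120),w)
    rect(n+' dock base',near(.43,.335,.085)&(Z>.006)&(Z<.018),w)
    rect(n+' rim',near(.43,.335,.06)&(Z>.038)&(Z<.048),w)
    for nm,y in(('blue',-.15),('grey',.155)):
        rect(n+nm+' lid',near(.75,y,.09)&(Z>.104)&(Z<.116),w)
        rect(n+nm+' plate',near(.65,y,.12)&(Z>.019)&(Z<.031),w)
    m=near(.72,-.15,.05)&(Z>.035)&(Z<.1)&(H>100)&(H<125)&(S>100); 
    if m.sum()>5: rect(n+' bluefront',m,w)
E
```

```text
top reader top 218 [0.431  0.3524] [0.055 0.04 ] 89.4 median [0.4305 0.3486 0.1622]
top yellow 269 [0.4317 0.3521] [0.056 0.038] 88.6 median [0.43   0.3334 0.1594]
top dock base 669 [0.428  0.3362] [0.165 0.16 ] 18.6 median [0.4203 0.3366 0.0118]
top rim 107 [0.4304 0.3531] [0.054 0.074] 1.3 median [0.4169 0.3277 0.0433]
topblue lid 823 [ 0.7404 -0.1508] [0.102 0.095] 83.5 median [ 0.7327 -0.1517  0.1097]
topblue plate 1292 [ 0.6465 -0.1408] [0.1   0.167] 84.0 median [ 0.6313 -0.1386  0.0251]
topgrey lid 823 [0.7342 0.178 ] [0.084 0.102] 9.6 median [0.7317 0.1761 0.1102]
topgrey plate 1268 [0.6446 0.1647] [0.166 0.1  ] 8.8 median [0.6305 0.1622 0.0253]
top bluefront 85 [ 0.6985 -0.1467] [0.089 0.004] 83.8 median [ 0.6983 -0.1497  0.0699]
scene reader top 140 [0.4353 0.3485] [0.059 0.04 ] 87.2 median [0.4407 0.3381 0.1613]
scene yellow 383 [0.4361 0.3461] [0.059 0.038] 88.1 median [0.444  0.3252 0.1301]
scene dock base 372 [0.4335 0.3273] [0.159 0.135] 21.8 median [0.461  0.3164 0.0123]
scene rim 107 [0.435  0.3479] [0.078 0.055] 87.7 median [0.4501 0.3252 0.0437]
sceneblue lid 1118 [ 0.7477 -0.1548] [0.103 0.102] 83.8 median [ 0.7375 -0.1607  0.1111]
sceneblue plate 1249 [ 0.6633 -0.1462] [0.101 0.194] 84.3 median [ 0.6254 -0.1468  0.026 ]
scenegrey lid 813 [0.7453 0.1752] [0.1   0.105] 8.6 median [0.7366 0.1681 0.1111]
scenegrey plate 1080 [0.6626 0.1622] [0.195 0.104] 8.5 median [0.6307 0.1499 0.0261]
```

View pics/crop.png

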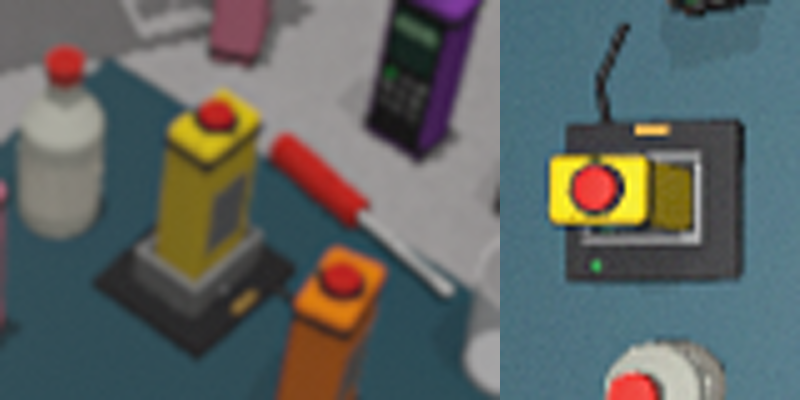

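Crop: the yellow reader is at (215,180) of the left half, in the grey-walled dock pocket. Its +x world face carries only a plain grey label, so the keypad and screen should face -x. I'll go above it and check with the wrist camera.

```bash
python3 -m pendant '[{"dx":-0.266,"dy":-0.135,"wz":-22.6,"hand":1},{"dx":-0.266,"dy":-0.135,"wz":-22.6},{"dx":-0.266,"dy":-0.135,"wz":-22.6},{"dx":-0.266,"dy":-0.135,"wz":-22.6},{"dx":-0.266,"dy":-0.135,"wz":-22.6},{"dx":-0.266,"dy":-0.135,"wz":-22.6},{"dx":-0.266,"dy":-0.135,"wz":-22.6},{"dx":-0.266,"dy":-0.135,"wz":-22.6},{"dx":-0.266,"dy":-0.135,"wz":-22.6},{"dx":-0.266,"dy":-0.135,"wz":-22.6},{"dx":-0.266,"dy":-0.135,"wz":-22.6}]' && python3 - <<'E'
from h import *
im,w,P=grab('wrist'); save('w1',im); print(tool().round(3).tolist(),P.round(3).tolist(),sensors.state()['joint_pos'].round(2),manip.tcp_to_grasp)
h=cv2.cvtColor(im,cv2.COLOR_RGB2HSV); H,S=h[...,0].astype(int),h[...,1]
X,Y,Z=w[...,0],w[...,1],w[...,2]
for nm,m in (('yel',(H>18)&(H<35)&(S>120)&(Z>.155)&(Z<.168)&(np.hypot(X-.433,Y-.35)<.05)),('top',(Z>.15)&(Z<.18)&(np.hypot(X-.433,Y-.35)<.05))):
    if m.sum()>9: print(nm,m.sum(),cv2.minAreaRect(w[m][:,:2].astype(np.float32)),np.median(w[m],0))
E
```

```text
invalid input
```

```bash
cat > look.py <<'E'
from h import *
import sys
im,w,P=grab('wrist'); save(sys.argv[1],im); np.save('w.npy',w); np.save('wim.npy',im)
print(tool().round(3).tolist(),P.round(3).tolist(),sensors.state()['joint_pos'].round(2),manip.tcp_to_grasp,sensors.state()['time'])
h=cv2.cvtColor(im,cv2.COLOR_RGB2HSV); H,S=h[...,0].astype(int),h[...,1]
X,Y,Z=w[...,0],w[...,1],w[...,2]
for nm,m in (('yel',(H>18)&(H<35)&(S>120)&(Z>.155)&(Z<.168)&(np.hypot(X-.433,Y-.35)<.05)),('top',(Z>.15)&(Z<.18)&(np.hypot(X-.433,Y-.35)<.05))):
    if m.sum()>9: print(nm,m.sum(),cv2.minAreaRect(w[m][:,:2].astype(np.float32)),np.median(w[m],0))
E
python3 -m pendant '[{"dx":-0.266,"dy":-0.135,"dz":0,"wx":0,"wy":0,"wz":-22.6,"hand":1},{"dx":-0.266,"dy":-0.135,"dz":0,"wx":0,"wy":0,"wz":-22.6,"hand":1},{"dx":-0.266,"dy":-0.135,"dz":0,"wx":0,"wy":0,"wz":-22.6,"hand":1},{"dx":-0.266,"dy":-0.135,"dz":0,"wx":0,"wy":0,"wz":-22.6,"hand":1},{"dx":-0.266,"dy":-0.135,"dz":0,"wx":0,"wy":0,"wz":-22.6,"hand":1},{"dx":-0.266,"dy":-0.135,"dz":0,"wx":0,"wy":0,"wz":-22.6,"hand":1},{"dx":-0.266,"dy":-0.135,"dz":0,"wx":0,"wy":0,"wz":-22.6,"hand":1},{"dx":-0.266,"dy":-0.135,"dz":0,"wx":0,"wy":0,"wz":-22.6,"hand":1},{"dx":-0.266,"dy":-0.135,"dz":0,"wx":0,"wy":0,"wz":-22.6,"hand":1},{"dx":-0.266,"dy":-0.135,"dz":0,"wx":0,"wy":0,"wz":-22.6,"hand":1}]' && python3 look.py w1
```

```text
time: 2.33
tool_pos: [0.4342, 0.3498, 0.2313]
tool_rot: [-0.0, 0.001, 1.0, 0.0]
contact_force: [-0.8, 0.8, -0.6]
gripper_width: 1.001
[[-1.0, 0.0, -0.0, 0.434], [0.0, 1.0, 0.001, 0.35], [0.0, 0.001, -1.0, 0.231], [0.0, 0.0, 0.0, 1.0]] [[0.002, 0.952, 0.307, 0.357], [1.0, -0.002, -0.001, 0.35], [-0.0, 0.307, -0.952, 0.375], [0.0, 0.0, 0.0, 1.0]] [ 0.55 -0.11  1.77  0.    1.48 -1.02] 0.0187 2.3833
yel 2549 ((0.43372592329978943, 0.3497663736343384), (0.056078195571899414, 0.036979250609874725), 88.1523208618164) [0.42857741 0.34995524 0.16210234]
top 4321 ((0.4334340989589691, 0.34979650378227234), (0.05747080594301224, 0.038256384432315826), 87.89908599853516) [0.42958413 0.34989035 0.16259078]
```

View pics/w1.png

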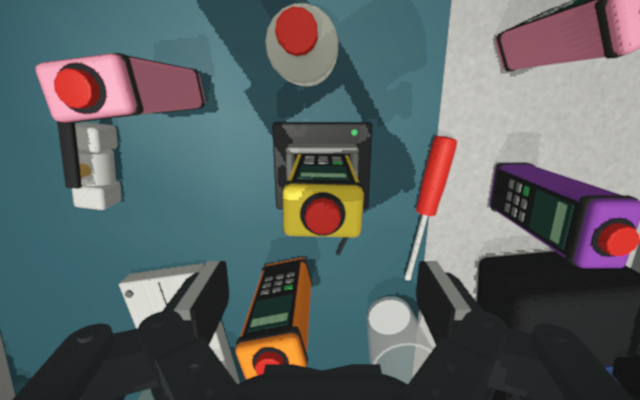

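The wrist picture confirms it: the yellow reader is at (323,195) with its screen and keypad toward image-up, which is -x world, and its yaw is about -2°. Descend and grip.

```bash
python3 -m pendant '[{"dx":0.001,"dy":0,"dz":0.06,"wx":0,"wy":0,"wz":2,"hand":1},{"dx":0.001,"dy":0,"dz":0.06,"wx":0,"wy":0,"wz":2,"hand":1},{"dx":0.001,"dy":0,"dz":0.09,"wx":0,"wy":0,"wz":2,"hand":1},{"dx":0.001,"dy":0,"dz":0.12,"wx":0,"wy":0,"wz":2,"hand":1},{"dx":0.001,"dy":0,"dz":0.12,"wx":0,"wy":0,"wz":2,"hand":1},{"dx":0.001,"dy":0,"dz":0.12,"wx":0,"wy":0,"wz":2,"hand":-1},{"dx":0.001,"dy":0,"dz":0.12,"wx":0,"wy":0,"wz":2,"hand":-1},{"dx":0.001,"dy":0,"dz":0.12,"wx":0,"wy":0,"wz":2,"hand":-1},{"dx":0.001,"dy":0,"dz":0.12,"wx":0,"wy":0,"wz":2,"hand":-1},{"dx":0.001,"dy":0,"dz":0.12,"wx":0,"wy":0,"wz":2,"hand":-1},{"dx":0.001,"dy":0,"dz":0.12,"wx":0,"wy":0,"wz":2,"hand":-1},{"dx":0.001,"dy":0,"dz":0.12,"wx":0,"wy":0,"wz":2,"hand":-1}]'
```

```text
time: 3.38
tool_pos: [0.4344, 0.3511, 0.1141]
tool_rot: [0.002, 0.018, 1.0, 0.002]
contact_force: [-1.1, -0.3, 6.3]
gripper_width: 0.652
```

```bash
python3 -m pendant '[{"dx":0,"dy":0,"dz":-0.015,"wx":0,"wy":0,"wz":0,"hand":-1},{"dx":0,"dy":0,"dz":-0.035,"wx":0,"wy":0,"wz":0,"hand":-1},{"dx":0,"dy":0,"dz":-0.06,"wx":0,"wy":0,"wz":0,"hand":-1},{"dx":0,"dy":0,"dz":-0.09,"wx":0,"wy":0,"wz":0,"hand":-1},{"dx":0,"dy":0,"dz":-0.12,"wx":0,"wy":0,"wz":0,"hand":-1},{"dx":0,"dy":0,"dz":-0.15,"wx":0,"wy":0,"wz":0,"hand":-1},{"dx":0,"dy":0,"dz":-0.165,"wx":0,"wy":0,"wz":0,"hand":-1},{"dx":0,"dy":0,"dz":-0.165,"wx":0,"wy":0,"wz":0,"hand":-1}]'
```

```text
time: 4.05
tool_pos: [0.4347, 0.3509, 0.2815]
tool_rot: [0.004, 0.018, 1.0, 0.002]
contact_force: [-0.1, -0.2, -2.0]
gripper_width: 0.65
```

```bash
python3 -m pendant '[{"dx":-0.01,"dy":-0.03,"dz":0,"wx":0,"wy":0,"wz":6,"hand":-1},{"dx":-0.02,"dy":-0.06,"dz":0,"wx":0,"wy":0,"wz":13,"hand":-1},{"dx":-0.03,"dy":-0.09,"dz":0,"wx":0,"wy":0,"wz":20,"hand":-1},{"dx":-0.04,"dy":-0.12,"dz":0,"wx":0,"wy":0,"wz":27,"hand":-1},{"dx":-0.05,"dy":-0.15,"dz":0,"wx":0,"wy":0,"wz":34,"hand":-1},{"dx":-0.06,"dy":-0.18,"dz":0,"wx":0,"wy":0,"wz":41,"hand":-1},{"dx":-0.07,"dy":-0.21,"dz":0,"wx":0,"wy":0,"wz":48,"hand":-1},{"dx":-0.08,"dy":-0.24,"dz":0,"wx":0,"wy":0,"wz":55,"hand":-1},{"dx":-0.09,"dy":-0.27,"dz":0,"wx":0,"wy":0,"wz":62,"hand":-1},{"dx":-0.10,"dy":-0.30,"dz":0,"wx":0,"wy":0,"wz":69,"hand":-1},{"dx":-0.115,"dy":-0.33,"dz":0,"wx":0,"wy":0,"wz":76,"hand":-1},{"dx":-0.128,"dy":-0.356,"dz":0,"wx":0,"wy":0,"wz":83,"hand":-1},{"dx":-0.128,"dy":-0.356,"dz":0,"wx":0,"wy":0,"wz":90,"hand":-1},{"dx":-0.128,"dy":-0.356,"dz":0,"wx":0,"wy":0,"wz":90,"hand":-1}]'; python3 -m pendant '[{"dx":0,"dy":0,"dz":0.0,"wx":0,"wy":0,"wz":7,"hand":-1},{"dx":0,"dy":0,"dz":0.0,"wx":0,"wy":0,"wz":14,"hand":-1},{"dx":0,"dy":0,"dz":0.0,"wx":0,"wy":0,"wz":21,"hand":-1},{"dx":0,"dy":0,"dz":0.0,"wx":0,"wy":0,"wz":28,"hand":-1},{"dx":0,"dy":0,"dz":0.0,"wx":0,"wy":0,"wz":35,"hand":-1},{"dx":0,"dy":0,"dz":0.02,"wx":0,"wy":0,"wz":42,"hand":-1},{"dx":0,"dy":0,"dz":0.04,"wx":0,"wy":0,"wz":49,"hand":-1},{"dx":0,"dy":0,"dz":0.06,"wx":0,"wy":0,"wz":56,"hand":-1},{"dx":0,"dy":0,"dz":0.08,"wx":0,"wy":0,"wz":63,"hand":-1},{"dx":0,"dy":0,"dz":0.1,"wx":0,"wy":0,"wz":70,"hand":-1},{"dx":0,"dy":0,"dz":0.12,"wx":0,"wy":0,"wz":77,"hand":-1},{"dx":0,"dy":0,"dz":0.13,"wx":0,"wy":0,"wz":84,"hand":-1},{"dx":0,"dy":0,"dz":0.13,"wx":0,"wy":0,"wz":88,"hand":-1},{"dx":0,"dy":0,"dz":0.13,"wx":0,"wy":0,"wz":88,"hand":-1}]'
```

```text
time: 5.22
tool_pos: [0.5476, -0.0117, 0.2734]
tool_rot: [-0.002, 0.721, 0.693, -0.001]
contact_force: [0.4, 0.4, -3.3]
gripper_width: 0.648
time: 6.38
tool_pos: [0.5462, -0.0092, 0.1433]
tool_rot: [-0.001, 1.0, 0.001, -0.003]
contact_force: [0.6, 0.2, -4.2]
gripper_width: 0.652
```

```bash
python3 - <<'E'
from h import *
im,w,P=grab('scene'); save('s2',cv2.resize(im[100:380,200:480],(560,560)))
X,Y,Z=w[...,0],w[...,1],w[...,2]
h=cv2.cvtColor(im,cv2.COLOR_RGB2HSV); H,S=h[...,0].astype(int),h[...,1]
m=(H>18)&(H<35)&(S>120)&(abs(X-.55)<.06)&(abs(Y+.01)<.06); print(m.sum(),np.nanmin(Z[m]),np.nanmax(Z[m]),np.median(w[m],0))
p=w[m]; print(cv2.minAreaRect(p[:,:2].astype(np.float32)))
E
```

```text
243 0.054211130004922614 0.19826366986572608 [ 0.55988187 -0.03398629  0.14253529]
((0.5547849535942078, -0.011746499687433243), (0.05983812361955643, 0.033709749579429626), 76.15473175048828)
```

View pics/s2.png

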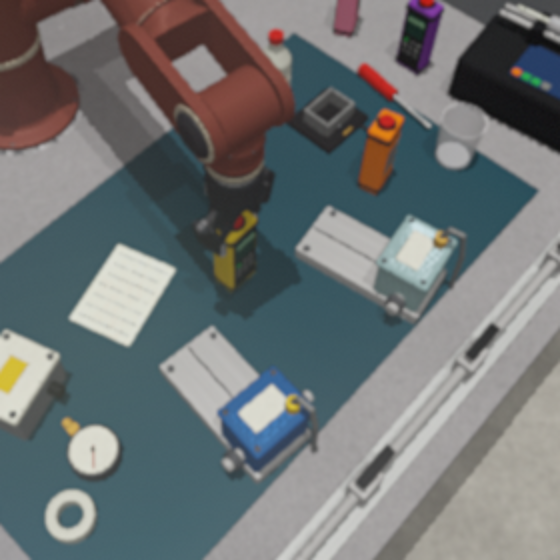

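The picture shows the reader held at (235,255), screen facing +x, clear of everything; its foot is about 41 mm up. Lower until it touches.

```bash
python3 -m pendant '[{"dx":0,"dy":0,"dz":0.012,"wx":0,"wy":0,"wz":0,"hand":-1},{"dx":0,"dy":0,"dz":0.024,"wx":0,"wy":0,"wz":0,"hand":-1},{"dx":0,"dy":0,"dz":0.031,"wx":0,"wy":0,"wz":0,"hand":-1},{"dx":0,"dy":0,"dz":0.036,"wx":0,"wy":0,"wz":0,"hand":-1},{"dx":0,"dy":0,"dz":0.036,"wx":0,"wy":0,"wz":0,"hand":-1}]'; python3 -m pendant '[{"dx":0,"dy":0,"dz":0.002,"wx":0,"wy":0,"wz":0,"hand":-1},{"dx":0,"dy":0,"dz":0.002,"wx":0,"wy":0,"wz":0,"hand":-1}]';python3 -m pendant '[{"dx":0,"dy":0,"dz":0.002,"wx":0,"wy":0,"wz":0,"hand":-1},{"dx":0,"dy":0,"dz":0.002,"wx":0,"wy":0,"wz":0,"hand":-1}]'
```

```text
time: 6.85
tool_pos: [0.547, -0.0101, 0.108]
tool_rot: [-0.0, 1.0, 0.0, -0.002]
contact_force: [-0.3, -0.4, -4.1]
gripper_width: 0.645
time: 7.02
tool_pos: [0.5485, -0.0104, 0.1083]
tool_rot: [0.0, 1.0, -0.0, 0.0]
contact_force: [-0.2, 0.5, -3.3]
gripper_width: 0.652
time: 7.18
tool_pos: [0.5486, -0.0103, 0.1065]
tool_rot: [0.0, 1.0, -0.0, 0.0]
contact_force: [-0.1, 0.0, -3.3]
gripper_width: 0.645
```

```bash
python3 -m pendant '[{"dx":0,"dy":0,"dz":0.002,"wx":0,"wy":0,"wz":0,"hand":-1},{"dx":0,"dy":0,"dz":0.002,"wx":0,"wy":0,"wz":0,"hand":-1}]'; python3 -m pendant '[{"dx":0,"dy":0,"dz":0.002,"wx":0,"wy":0,"wz":0,"hand":-1},{"dx":0,"dy":0,"dz":0.002,"wx":0,"wy":0,"wz":0,"hand":-1}]'
```

```text
time: 7.35
tool_pos: [0.5483, -0.0103, 0.1042]
tool_rot: [-0.0, 1.0, -0.0, -0.0]
contact_force: [-0.4, 0.2, -4.0]
gripper_width: 0.65
time: 7.52
tool_pos: [0.5486, -0.0103, 0.1024]
tool_rot: [0.0, 1.0, -0.0, 0.0]
contact_force: [0.6, -0.5, -3.1]
gripper_width: 0.646
```

```bash
python3 -m pendant '[{"dx":0,"dy":0,"dz":0.002,"wx":0,"wy":0,"wz":0,"hand":-1},{"dx":0,"dy":0,"dz":0.002,"wx":0,"wy":0,"wz":0,"hand":-1}]'; python3 -m pendant '[{"dx":0,"dy":0,"dz":0.001,"wx":0,"wy":0,"wz":0,"hand":-1},{"dx":0,"dy":0,"dz":0.001,"wx":0,"wy":0,"wz":0,"hand":-1}]'
```

```text
time: 7.68
tool_pos: [0.549, -0.0103, 0.1022]
tool_rot: [0.0, 1.0, -0.0, 0.0]
contact_force: [-3.0, 1.0, 4.7]
gripper_width: 0.65
time: 7.85
tool_pos: [0.5492, -0.0103, 0.1022]
tool_rot: [0.0, 1.0, -0.0, 0.0]
contact_force: [-4.6, 1.5, 10.0]
gripper_width: 0.648
```

```bash
python3 -m pendant '[{"dx":0,"dy":0,"dz":-0.0025,"wx":0,"wy":0,"wz":0,"hand":-1},{"dx":0,"dy":0,"dz":-0.0025,"wx":0,"wy":0,"wz":0,"hand":0.4},{"dx":0,"dy":0,"dz":-0.0025,"wx":0,"wy":0,"wz":0,"hand":0.6},{"dx":0,"dy":0,"dz":-0.0025,"wx":0,"wy":0,"wz":0,"hand":1},{"dx":0,"dy":0,"dz":-0.0025,"wx":0,"wy":0,"wz":0,"hand":1},{"dx":0,"dy":0,"dz":-0.0025,"wx":0,"wy":0,"wz":0,"hand":1},{"dx":0,"dy":0,"dz":-0.0025,"wx":0,"wy":0,"wz":0,"hand":1},{"dx":0,"dy":0,"dz":-0.02,"wx":0,"wy":0,"wz":0,"hand":1},{"dx":0,"dy":0,"dz":-0.05,"wx":0,"wy":0,"wz":0,"hand":1},{"dx":0,"dy":0,"dz":-0.08,"wx":0,"wy":0,"wz":0,"hand":1},{"dx":0,"dy":0,"dz":-0.11,"wx":0,"wy":0,"wz":0,"hand":1},{"dx":0,"dy":0,"dz":-0.11,"wx":0,"wy":0,"wz":0,"hand":1},{"dx":0,"dy":0,"dz":-0.11,"wx":0,"wy":0,"wz":0,"hand":1}]'
cat > yel.py <<'E'
from h import *
import sys
n=sys.argv[1]; x,y,r=map(float,sys.argv[2:5])
im,w,P=grab(n); np.save('w.npy',w); save('yel_'+n,im)
h=cv2.cvtColor(im,cv2.COLOR_RGB2HSV); H,S=h[...,0].astype(int),h[...,1]
m=(H>18)&(H<35)&(S>120)&(np.hypot(w[...,0]-x,w[...,1]-y)<r)&(w[...,2]>.008)
p=w[m]; zt=np.percentile(p[:,2],95)
print(n,len(p),'zmin/max',p[:,2].min(),zt,'med',np.median(p,0).round(4))
t=p[p[:,2]>zt-.006]; print('top face',len(t),cv2.minAreaRect(t[:,:2].astype(np.float32)))
E
python3 yel.py wrist .549 -.01 .08; python3 yel.py scene .549 -.01 .08
```

```text
time: 8.93
tool_pos: [0.5499, -0.0105, 0.2121]
tool_rot: [0.0, 1.0, -0.0, 0.003]
contact_force: [-0.0, -0.4, -0.5]
gripper_width: 1.002
wrist 3028 zmin/max 0.013928706655594203 0.15157816740827737 med [ 0.5593 -0.0091  0.1499]
top face 2586 ((0.5510808825492859, -0.002496998757123947), (0.0370742566883564, 0.06882418692111969), 0.07768189162015915)
scene 358 zmin/max 0.014910155194872932 0.15278085106588876 med [ 0.5569 -0.0344  0.127 ]
top face 118 ((0.5508853197097778, -0.00958181917667389), (0.03524373099207878, 0.05551360175013542), 1.2693171501159668)
```

Standing level: top at 0.152, centre (0.551, -0.0095). Next, swing to its screen side (+x) with shut fingers, lower, and tip it toward -x.

```bash
python3 -m pendant '[{"dx":0.03,"dy":0,"dz":0,"wx":0,"wy":0,"wz":0,"hand":-1},{"dx":0.055,"dy":0,"dz":0,"wx":0,"wy":0,"wz":0,"hand":-1},{"dx":0.055,"dy":0,"dz":0,"wx":0,"wy":0,"wz":0,"hand":-1},{"dx":0.055,"dy":0,"dz":0.03,"wx":0,"wy":0,"wz":0,"hand":-1},{"dx":0.055,"dy":0,"dz":0.06,"wx":0,"wy":0,"wz":0,"hand":-1},{"dx":0.055,"dy":0,"dz":0.09,"wx":0,"wy":0,"wz":0,"hand":-1},{"dx":0.055,"dy":0,"dz":0.09,"wx":0,"wy":0,"wz":0,"hand":-1},{"dx":0.055,"dy":0,"dz":0.09,"wx":0,"wy":0,"wz":0,"hand":-1}]'
python3 -m pendant '[{"dx":-0.008,"dy":0,"dz":0,"wx":0,"wy":0,"wz":0,"hand":-1},{"dx":-0.016,"dy":0,"dz":0,"wx":0,"wy":0,"wz":0,"hand":-1},{"dx":-0.024,"dy":0,"dz":0,"wx":0,"wy":0,"wz":0,"hand":-1},{"dx":-0.030,"dy":0,"dz":0,"wx":0,"wy":0,"wz":0,"hand":-1},{"dx":-0.036,"dy":0,"dz":0,"wx":0,"wy":0,"wz":0,"hand":-1},{"dx":-0.042,"dy":0,"dz":0,"wx":0,"wy":0,"wz":0,"hand":-1},{"dx":-0.048,"dy":0,"dz":0,"wx":0,"wy":0,"wz":0,"hand":-1},{"dx":-0.054,"dy":0,"dz":0,"wx":0,"wy":0,"wz":0,"hand":-1},{"dx":-0.06,"dy":0,"dz":0,"wx":0,"wy":0,"wz":0,"hand":-1},{"dx":-0.066,"dy":0,"dz":0,"wx":0,"wy":0,"wz":0,"hand":-1},{"dx":-0.072,"dy":0,"dz":0,"wx":0,"wy":0,"wz":0,"hand":-1},{"dx":-0.072,"dy":0,"dz":0,"wx":0,"wy":0,"wz":0,"hand":-1},{"dx":-0.072,"dy":0,"dz":0,"wx":0,"wy":0,"wz":0,"hand":-1},{"dx":-0.072,"dy":0,"dz":-0.03,"wx":0,"wy":0,"wz":0,"hand":-1},{"dx":-0.072,"dy":0,"dz":-0.06,"wx":0,"wy":0,"wz":0,"hand":-1},{"dx":-0.072,"dy":0,"dz":-0.09,"wx":0,"wy":0,"wz":0,"hand":1},{"dx":-0.072,"dy":0,"dz":-0.09,"wx":0,"wy":0,"wz":0,"hand":1}]'
python3 yel.py wrist .48 -.01 .12; python3 yel.py scene .48 -.01 .12;python3 yel.py top .48 -.01 .12
```

```text
time: 9.7
tool_pos: [0.6005, -0.01, 0.1158]
tool_rot: [-0.001, 1.0, -0.0, -0.004]
contact_force: [0.3, -0.1, 0.3]
gripper_width: -0.004
time: 11.12
tool_pos: [0.5353, -0.0109, 0.2172]
tool_rot: [0.001, 1.0, -0.0, 0.006]
contact_force: [0.4, 0.1, 0.8]
gripper_width: 0.273
wrist 1839 zmin/max 0.00806028201127268 0.05336549479194868 med [ 0.4927 -0.0128  0.038 ]
top face 94 ((0.48703548312187195, 0.042167358100414276), (0.014758235774934292, 0.14609742164611816), 49.83446502685547)
scene 325 zmin/max 0.009828603199575348 0.0421710465450798 med [ 0.4679 -0.0331  0.0348]
top face 146 ((0.4482210874557495, -0.01097746193408966), (0.053977783769369125, 0.14912860095500946), 89.56999206542969)
top 77 zmin/max 0.029823959898298558 0.044274982883486615 med [ 0.5001 -0.0043  0.0382]
top face 38 ((0.4898514449596405, -0.005094736814498901), (0.052455488592386246, 0.0526018962264061), 88.31060028076172)
```

```bash
python3 - <<'E'
import cv2,numpy as np
a=cv2.imread('pics/yel_scene.png')[150:350,200:400]; b=cv2.imread('pics/yel_wrist.png')
cv2.imwrite('pics/c3.png',np.hstack([cv2.resize(a,(300,300)),cv2.resize(b,(480,300))]))
w=np.load('w.npy')
E
```

```text
(no output)
```

View pics/c3.png

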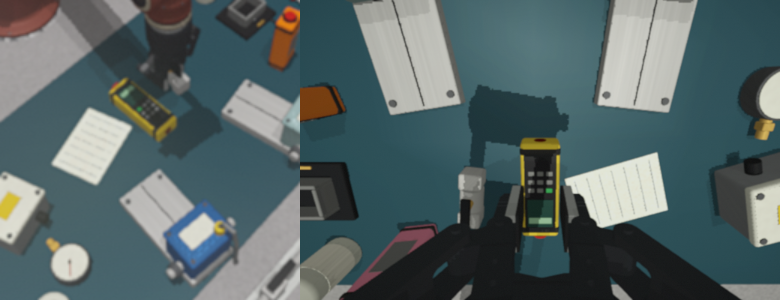

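It lies on its back with screen and keypad up (left half px 145,108), foot toward the meters. I'll refine its pose and the blue meter's.

```bash
cat > geo.py <<'E'
from h import *
import sys
x,y=map(float,sys.argv[1:3]); lo,hi=map(float,sys.argv[3:5]); cam=sys.argv[5]
im,w,P=grab(cam); X,Y,Z=w[...,0],w[...,1],w[...,2]
h=cv2.cvtColor(im,cv2.COLOR_RGB2HSV); H,S=h[...,0].astype(int),h[...,1]
def rect(nm,m):
    if m.sum()<9: print(nm,'none'); return
    p=w[m]; (c,s,a)=cv2.minAreaRect(p[:,:2].astype(np.float32)); print(cam,nm,m.sum(),np.round(c,4),np.round(s,4),round(a,2),'zmed',np.median(p[:,2]).round(4))
m=((abs(X-x)<.1)&(abs(Y-y)<.045)&(Z>lo)&(Z<hi)).astype(np.uint8)
n,l,st,_=cv2.connectedComponentsWithStats(m); k=1+st[1:,4].argmax(); rect('reader',l==k)
m=((abs(X-.64)<.1)&(abs(Y+.14)<.08)&(Z>.02)&(Z<.03)).astype(np.uint8)
n,l,st,_=cv2.connectedComponentsWithStats(m)
if n>1:
    k=1+st[1:,4].argmax(); rect('plate',l==k)
b=(abs(X-.71)<.03)&(abs(Y+.147)<.06)&(Z>.04)&(Z<.1)&(H>100)&(H<125)&(S>100)
if b.sum()>20:
    p=w[b]; q=np.polyfit(p[:,1],p[:,0],1); print('front x=%.4f+%.4f*(y+.147)'%(np.polyval(q,-.147),q[0]),b.sum(),'y',p[:,1].min(),p[:,1].max())
r=(abs(X-.70)<.03)&(abs(Y+.147)<.04)&(Z>.03)&(Z<.06)&((H<10)|(H>170))&(S>80)
if r.sum()>5: print('window',r.sum(),np.median(w[r],0).round(4))
E
python3 geo.py .448 -.011 .028 .046 wrist;python3 geo.py .448 -.011 .028 .046 scene;python3 geo.py .448 -.011 .028 .046 top
```

```text
wrist reader 6604 [ 0.4436 -0.0098] [0.0576 0.1594] 89.87 zmed 0.0396
wrist plate 15156 [ 0.6324 -0.1436] [0.1004 0.129 ] 84.04 zmed 0.0257
scene reader 772 [ 0.4432 -0.0095] [0.1614 0.0582] 0.01 zmed 0.0393
scene plate 1203 [ 0.6463 -0.1446] [0.1009 0.1599] 83.99 zmed 0.0259
front x=0.3233+-7.3274*(y+.147) 38 y -0.2038473480180385 -0.19985879800296724
top reader 310 [ 0.4888 -0.0036] [0.0558 0.0561] 87.94 zmed 0.0391
top plate 918 [ 0.6404 -0.1403] [0.1001 0.1535] 84.18 zmed 0.0252
front x=0.7001+0.1764*(y+.147) 96 y -0.19140490259220383 -0.0984784654181859
window 13 [ 0.697  -0.1488  0.052 ]
```

```bash
python3 -m pendant '[{"dx":-0.03,"dy":-0.001,"dz":0,"wx":0,"wy":0,"wz":0,"hand":1},{"dx":-0.06,"dy":-0.001,"dz":0.02,"wx":0,"wy":0,"wz":0,"hand":1},{"dx":-0.09,"dy":-0.001,"dz":0.05,"wx":0,"wy":0,"wz":0,"hand":1},{"dx":-0.097,"dy":-0.001,"dz":0.08,"wx":0,"wy":0,"wz":0,"hand":1},{"dx":-0.097,"dy":-0.001,"dz":0.11,"wx":0,"wy":0,"wz":0,"hand":1},{"dx":-0.097,"dy":-0.001,"dz":0.13,"wx":0,"wy":0,"wz":0,"hand":1},{"dx":-0.097,"dy":-0.001,"dz":0.13,"wx":0,"wy":0,"wz":0,"hand":1},{"dx":-0.097,"dy":-0.001,"dz":0.13,"wx":0,"wy":0,"wz":0,"hand":1}]'
```

```text
time: 12.08
tool_pos: [0.4327, -0.009, 0.0775]
tool_rot: [-0.0, 1.0, -0.0, -0.002]
contact_force: [0.8, 0.1, -0.5]
gripper_width: 1.001
```

```bash
python3 -m pendant '[{"dx":0,"dy":0,"dz":0.02,"wx":0,"wy":0,"wz":0,"hand":1},{"dx":0,"dy":0,"dz":0.04,"wx":0,"wy":0,"wz":0,"hand":1},{"dx":0,"dy":0,"dz":0.055,"wx":0,"wy":0,"wz":0,"hand":1},{"dx":0,"dy":0,"dz":0.067,"wx":0,"wy":0,"wz":0,"hand":1},{"dx":0,"dy":0,"dz":0.067,"wx":0,"wy":0,"wz":0,"hand":1},{"dx":0,"dy":0,"dz":0.067,"wx":0,"wy":0,"wz":0,"hand":-1},{"dx":0,"dy":0,"dz":0.067,"wx":0,"wy":0,"wz":0,"hand":-1},{"dx":0,"dy":0,"dz":0.067,"wx":0,"wy":0,"wz":0,"hand":-1},{"dx":0,"dy":0,"dz":0.067,"wx":0,"wy":0,"wz":0,"hand":-1},{"dx":0,"dy":0,"dz":0.067,"wx":0,"wy":0,"wz":0,"hand":-1},{"dx":0,"dy":0,"dz":0.067,"wx":0,"wy":0,"wz":0,"hand":-1}]'; python3 -m pendant '[{"dx":0,"dy":0,"dz":-0.015,"wx":0,"wy":0,"wz":0,"hand":-1},{"dx":0,"dy":0,"dz":-0.03,"wx":0,"wy":0,"wz":0,"hand":-1},{"dx":0,"dy":0,"dz":-0.05,"wx":0,"wy":0,"wz":0,"hand":-1},{"dx":0,"dy":0,"dz":-0.07,"wx":0,"wy":0,"wz":0,"hand":-1},{"dx":0,"dy":0,"dz":-0.07,"wx":0,"wy":0,"wz":0,"hand":-1},{"dx":0,"dy":0,"dz":-0.07,"wx":0,"wy":0,"wz":0,"hand":-1}]'
python3 geo.py .448 -.011 .096 .12 wrist
```

```text
time: 13.0
tool_pos: [0.4364, -0.0096, 0.0146]
tool_rot: [0.0, 1.0, -0.0, 0.002]
contact_force: [-0.9, 0.2, 6.8]
gripper_width: 0.643
time: 13.5
tool_pos: [0.435, -0.0094, 0.083]
tool_rot: [0.0, 1.0, -0.0, 0.001]
contact_force: [-0.2, -0.6, -4.3]
gripper_width: 0.641
wrist reader 42359 [ 0.4571 -0.0104] [0.0822 0.131 ] 88.1 zmed 0.1079
wrist plate 84 [ 0.5642 -0.1767] [0.0172 0.0013] 85.08 zmed 0.0219
```

```bash
python3 -m pendant '[{"dx":0.02,"dy":0.016,"dz":0,"wx":0,"wy":0,"wz":1,"hand":-1},{"dx":0.04,"dy":0.032,"dz":0,"wx":0,"wy":0,"wz":2,"hand":-1},{"dx":0.06,"dy":0.048,"dz":0,"wx":0,"wy":0,"wz":3,"hand":-1},{"dx":0.08,"dy":0.064,"dz":0,"wx":0,"wy":0,"wz":4,"hand":-1},{"dx":0.1,"dy":0.08,"dz":0,"wx":0,"wy":0,"wz":5,"hand":-1},{"dx":0.12,"dy":0.096,"dz":0,"wx":0,"wy":0,"wz":6,"hand":-1},{"dx":0.14,"dy":0.112,"dz":0,"wx":0,"wy":0,"wz":6,"hand":-1},{"dx":0.155,"dy":0.123,"dz":0,"wx":0,"wy":0,"wz":6,"hand":-1},{"dx":0.1645,"dy":0.13,"dz":0,"wx":0,"wy":0,"wz":6,"hand":-1},{"dx":0.1645,"dy":0.13,"dz":0,"wx":0,"wy":0,"wz":6,"hand":-1},{"dx":0.1645,"dy":0.13,"dz":0,"wx":0,"wy":0,"wz":6,"hand":-1}]'
python3 geo.py .61 -.14 .098 .107 scene; python3 look.py w4
```

```text
time: 14.47
tool_pos: [0.5974, -0.139, 0.0797]
tool_rot: [-0.001, 0.999, -0.053, -0.002]
contact_force: [-0.1, 1.3, -3.9]
gripper_width: 0.643
scene reader 566 [ 0.6365 -0.1416] [0.0657 0.0963] 88.49 zmed 0.1042
scene plate 445 [ 0.6432 -0.1767] [0.0371 0.1584] 84.78 zmed 0.0256
front x=0.2898+-7.9530*(y+.147) 39 y -0.20354234195291881 -0.19994050019560228
[[0.995, -0.105, -0.003, 0.597], [-0.105, -0.995, 0.001, -0.138], [-0.004, -0.001, -1.0, 0.08], [0.0, 0.0, 0.0, 1.0]] [[-0.105, -0.945, -0.31, 0.677], [-0.994, 0.099, 0.033, -0.147], [-0.0, 0.311, -0.95, 0.223], [0.0, 0.0, 0.0, 1.0]] [-0.35  0.16  1.76  0.    1.22  1.33] 0.0187 14.5667
```

View pics/w4.png

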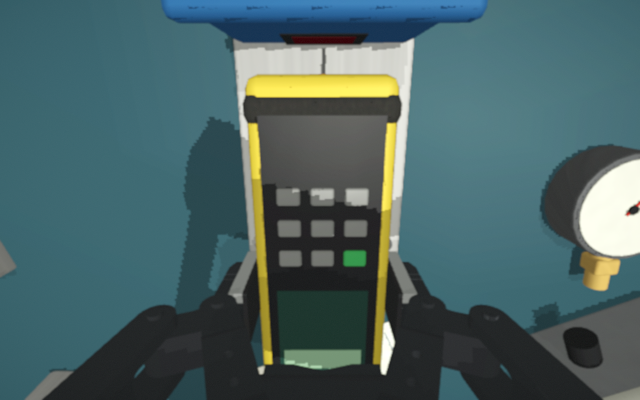

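The wrist view shows the reader square in front of the meter: foot edge centre at px (322,88), window at (323,40). Measure the gap in the tool frame.

```bash
cat > gap.py <<'E'
from h import *
T=tool(); im,w,P=grab('wrist'); Ti=np.linalg.inv(T); t=w@Ti[:3,:3].T+Ti[:3,3]
h=cv2.cvtColor(im,cv2.COLOR_RGB2HSV); H,S,V=[h[...,i].astype(int) for i in range(3)]; Z=w[...,2]
rows=np.arange(400)[:,None]*np.ones((1,640))
def s(nm,m):
    if m.sum()<5: print(nm,'none',m.sum()); return
    p=t[m]; lo,hi=np.nanpercentile(p,1,0),np.nanpercentile(p,99,0); print(nm,m.sum(),'tool x %.4f..%.4f y %.4f..%.4f mid %.4f'%(lo[0],hi[0],lo[1],hi[1],(lo[1]+hi[1])/2),'worldz',np.round(np.nanpercentile(Z[m],[2,50,98]),4))
    return p
s('window',(((H<10)|(H>165))&(S>120)&(rows<70)))
b=s('front',(H>100)&(H<125)&(S>130)&(Z<.1)&(Z>.03)&(rows<80)&(t[...,0]<.13))
if b is not None: q=np.polyfit(b[:,1],b[:,0],1); print('front line x=%.4f+%.4f*y'%(q[1],q[0]), 'resid',np.std(b[:,0]-np.polyval(q,b[:,1])))
y=s('yellow',(H>18)&(H<35)&(S>120)&(abs(t[...,1])<.04))
s('plate',(S<40)&(V>120)&(Z>.02)&(Z<.03)&(abs(t[...,1])<.07))
print(T[:3,3].round(4),'time',sensors.state()['time'])
E
python3 gap.py
```

```text
window 438 tool x 0.1052..0.1057 y -0.0135..0.0158 mid 0.0012 worldz [0.0374 0.0482 0.0565]
front 2838 tool x 0.1059..0.1067 y -0.0419..0.0438 mid 0.0009 worldz [0.0387 0.0685 0.0816]
front line x=0.1063+0.0006*y resid 0.00015747618140879042
yellow 8069 tool x -0.0351..0.0866 y -0.0271..0.0274 mid 0.0002 worldz [0.0999 0.1033 0.1057]
plate 7934 tool x -0.0147..0.1071 y -0.0480..0.0509 mid 0.0015 worldz [0.0241 0.0256 0.027 ]
[ 0.5972 -0.1385  0.0804] time 14.6167
```

```bash
python3 -m pendant '[{"dx":0.005,"dy":0.001,"dz":0.01,"wx":0,"wy":0,"wz":0,"hand":-1},{"dx":0.01,"dy":0.001,"dz":0.02,"wx":0,"wy":0,"wz":0,"hand":-1},{"dx":0.013,"dy":0.001,"dz":0.03,"wx":0,"wy":0,"wz":0,"hand":-1},{"dx":0.013,"dy":0.001,"dz":0.034,"wx":0,"wy":0,"wz":0,"hand":-1},{"dx":0.013,"dy":0.001,"dz":0.034,"wx":0,"wy":0,"wz":0,"hand":-1},{"dx":0.013,"dy":0.001,"dz":0.034,"wx":0,"wy":0,"wz":0,"hand":-1}]'; python3 -m pendant '[{"dx":0,"dy":0,"dz":0.002,"wx":0,"wy":0,"wz":0,"hand":-1},{"dx":0,"dy":0,"dz":0.002,"wx":0,"wy":0,"wz":0,"hand":-1}]'; python3 -m pendant '[{"dx":0,"dy":0,"dz":0.002,"wx":0,"wy":0,"wz":0,"hand":-1},{"dx":0,"dy":0,"dz":0.002,"wx":0,"wy":0,"wz":0,"hand":-1}]'; python3 gap.py
```

```text
time: 15.12
tool_pos: [0.6111, -0.1414, 0.0473]
tool_rot: [-0.0, 0.999, -0.052, -0.001]
contact_force: [0.1, 0.6, -2.8]
gripper_width: 0.64
time: 15.28
tool_pos: [0.6118, -0.1418, 0.0466]
tool_rot: [0.0, 0.999, -0.053, 0.0]
contact_force: [-0.8, -0.5, -3.9]
gripper_width: 0.643
time: 15.45
tool_pos: [0.6117, -0.1417, 0.0444]
tool_rot: [0.0, 0.999, -0.053, 0.0]
contact_force: [-0.4, 0.3, -4.0]
gripper_width: 0.64
window 312 tool x 0.0905..0.0910 y -0.0154..0.0140 mid -0.0007 worldz [0.0459 0.0544 0.0571]
front 623 tool x 0.0913..0.0916 y -0.0426..0.0407 mid -0.0009 worldz [0.0401 0.0536 0.0616]
front line x=0.0915+0.0012*y resid 8.151751838981359e-05
yellow 8126 tool x -0.0351..0.0867 y -0.0270..0.0275 mid 0.0003 worldz [0.064  0.0674 0.0696]
plate 10366 tool x -0.0052..0.0917 y -0.0498..0.0489 mid -0.0004 worldz [0.0242 0.0256 0.0269]
[ 0.6117 -0.1417  0.0444] time 15.5
```

```bash
python3 -m pendant '[{"dx":0,"dy":-0.001,"dz":0.003,"wx":0,"wy":0,"wz":0,"hand":-1},{"dx":0,"dy":-0.001,"dz":0.003,"wx":0,"wy":0,"wz":0,"hand":-1}]'; python3 -m pendant '[{"dx":0,"dy":0,"dz":0.0015,"wx":0,"wy":0,"wz":0,"hand":-1},{"dx":0,"dy":0,"dz":0.0015,"wx":0,"wy":0,"wz":0,"hand":-1}]'; python3 -m pendant '[{"dx":0,"dy":0,"dz":0.001,"wx":0,"wy":0,"wz":0,"hand":-1},{"dx":0,"dy":0,"dz":0.001,"wx":0,"wy":0,"wz":0,"hand":-1}]'
```

```text
time: 15.67
tool_pos: [0.6115, -0.1405, 0.0409]
tool_rot: [-0.0, 0.999, -0.052, -0.0]
contact_force: [-0.1, 0.0, -2.8]
gripper_width: 0.642
time: 15.83
tool_pos: [0.6119, -0.1406, 0.0399]
tool_rot: [-0.0, 0.999, -0.052, 0.0]
contact_force: [-0.4, 0.2, -3.9]
gripper_width: 0.641
time: 16.0
tool_pos: [0.612, -0.1407, 0.0397]
tool_rot: [0.0, 0.999, -0.052, 0.0]
contact_force: [-3.2, 0.8, 2.6]
gripper_width: 0.642
```

```bash
python3 -m pendant '[{"dx":0,"dy":0,"dz":0,"wx":0,"wy":0,"wz":0,"hand":0.4},{"dx":0,"dy":0,"dz":0,"wx":0,"wy":0,"wz":0,"hand":0.6},{"dx":0,"dy":0,"dz":0,"wx":0,"wy":0,"wz":0,"hand":1},{"dx":0,"dy":0,"dz":0,"wx":0,"wy":0,"wz":0,"hand":1},{"dx":0,"dy":0,"dz":0,"wx":0,"wy":0,"wz":0,"hand":1},{"dx":0,"dy":0,"dz":-0.02,"wx":0,"wy":0,"wz":0,"hand":1},{"dx":0,"dy":0,"dz":-0.05,"wx":0,"wy":0,"wz":0,"hand":1},{"dx":0,"dy":0,"dz":-0.08,"wx":0,"wy":0,"wz":0,"hand":1},{"dx":-0.03,"dy":0,"dz":-0.10,"wx":0,"wy":0,"wz":0,"hand":1},{"dx":-0.06,"dy":0,"dz":-0.10,"wx":0,"wy":0,"wz":0,"hand":-1},{"dx":-0.09,"dy":0,"dz":-0.1,"wx":0,"wy":0,"wz":0,"hand":-1},{"dx":-0.11,"dy":0,"dz":-0.1,"wx":0,"wy":0,"wz":0,"hand":-1},{"dx":-0.11,"dy":0,"dz":-0.1,"wx":0,"wy":0,"wz":0,"hand":-1},{"dx":-0.11,"dy":0,"dz":-0.1,"wx":0,"wy":0,"wz":0,"hand":-1}]'; python3 gap.py;  python3 geo.py .62 -.14 .052 .068 scene; python3 geo.py .62 -.14 .052 .068 wrist
```

```text
time: 17.17
tool_pos: [0.502, -0.1291, 0.1389]
tool_rot: [0.0, 0.999, -0.053, 0.0]
contact_force: [0.3, -0.6, -0.6]
gripper_width: 0.301
window 82 tool x 0.1042..0.1277 y 0.1901..0.2068 mid 0.1985 worldz [0.0309 0.0321 0.0334]
front none 0
yellow 2551 tool x 0.0482..0.1324 y -0.0268..0.0273 mid 0.0003 worldz [0.0598 0.0629 0.0651]
plate 5144 tool x 0.0683..0.1419 y -0.0487..0.0501 mid 0.0007 worldz [0.024  0.0255 0.0274]
[ 0.502  -0.1291  0.1389] time 17.2167
scene reader 850 [ 0.6119 -0.1409] [0.0578 0.1458] 83.77 zmed 0.0646
scene plate 350 [ 0.6429 -0.1827] [0.0245 0.1581] 84.26 zmed 0.0258
front x=0.2575+-8.5296*(y+.147) 39 y -0.20362508708335797 -0.19991762765780552
wrist reader 13099 [ 0.5884 -0.1391] [0.057  0.0968] 83.74 zmed 0.0646
wrist plate 2774 [ 0.6027 -0.1818] [0.0182 0.0767] 83.97 zmed 0.0256
```

```bash
python3 -m pendant '[{"dx":0,"dy":0,"dz":0.03,"wx":0,"wy":0,"wz":0,"hand":-1},{"dx":0,"dy":0,"dz":0.06,"wx":0,"wy":0,"wz":0,"hand":-1},{"dx":0,"dy":0,"dz":0.085,"wx":0,"wy":0,"wz":0,"hand":-1},{"dx":0,"dy":0,"dz":0.104,"wx":0,"wy":0,"wz":0,"hand":-1},{"dx":0,"dy":0,"dz":0.104,"wx":0,"wy":0,"wz":0,"hand":-1},{"dx":0.01,"dy":0,"dz":0.104,"wx":0,"wy":0,"wz":0,"hand":-1},{"dx":0.018,"dy":0,"dz":0.104,"wx":0,"wy":0,"wz":0,"hand":-1},{"dx":0.022,"dy":0,"dz":0.104,"wx":0,"wy":0,"wz":0,"hand":-1},{"dx":0.022,"dy":0,"dz":0.104,"wx":0,"wy":0,"wz":0,"hand":-1}]'; python3 -m pendant '[{"dx":0.001,"dy":0,"dz":0,"wx":0,"wy":0,"wz":0,"hand":-1},{"dx":0.003,"dy":0,"dz":0,"wx":0,"wy":0,"wz":0,"hand":-1},{"dx":0.003,"dy":0,"dz":0,"wx":0,"wy":0,"wz":0,"hand":-1}]'; python3 -m pendant '[{"dx":0.001,"dy":0,"dz":0,"wx":0,"wy":0,"wz":0,"hand":-1},{"dx":0.003,"dy":0,"dz":0,"wx":0,"wy":0,"wz":0,"hand":-1},{"dx":0.003,"dy":0,"dz":0,"wx":0,"wy":0,"wz":0,"hand":-1}]'; python3 gap.py
```

```text
time: 18.07
tool_pos: [0.5272, -0.1324, 0.0372]
tool_rot: [0.001, 0.999, -0.052, 0.002]
contact_force: [-0.2, 0.1, 0.5]
gripper_width: 0.002
time: 18.32
tool_pos: [0.5276, -0.1319, 0.0353]
tool_rot: [0.0, 0.999, -0.052, 0.0]
contact_force: [-0.9, 0.4, 0.2]
gripper_width: -0.001
time: 18.57
tool_pos: [0.5298, -0.132, 0.0347]
tool_rot: [-0.0, 0.999, -0.052, -0.001]
contact_force: [-2.3, 0.5, 1.7]
gripper_width: -0.005
window none 0
front none 0
yellow 6511 tool x 0.0215..0.1072 y -0.0270..0.0274 mid 0.0002 worldz [0.0596 0.0629 0.0649]
plate 10891 tool x 0.0405..0.1165 y -0.0486..0.0500 mid 0.0007 worldz [0.0241 0.0256 0.0287]
[ 0.5298 -0.132   0.0347] time 18.6167
```

Contact has begun at about 2 N. Keep advancing in small steps.

```bash
python3 -m pendant '[{"dx":0.001,"dy":0,"dz":0,"wx":0,"wy":0,"wz":0,"hand":-1},{"dx":0.002,"dy":0,"dz":0,"wx":0,"wy":0,"wz":0,"hand":-1},{"dx":0.003,"dy":0,"dz":0,"wx":0,"wy":0,"wz":0,"hand":-1}]'; python3 -m pendant '[{"dx":0.001,"dy":0,"dz":0,"wx":0,"wy":0,"wz":0,"hand":-1},{"dx":0.002,"dy":0,"dz":0,"wx":0,"wy":0,"wz":0,"hand":-1},{"dx":0.003,"dy":0,"dz":0,"wx":0,"wy":0,"wz":0,"hand":-1}]'; python3 -m pendant '[{"dx":0.001,"dy":0,"dz":0,"wx":0,"wy":0,"wz":0,"hand":-1},{"dx":0.002,"dy":0,"dz":0,"wx":0,"wy":0,"wz":0,"hand":-1},{"dx":0.002,"dy":0,"dz":0,"wx":0,"wy":0,"wz":0,"hand":-1}]'
```

```text
time: 18.87
tool_pos: [0.5329, -0.1323, 0.0347]
tool_rot: [-0.0, 0.999, -0.053, -0.0]
contact_force: [-2.8, 0.4, 0.9]
gripper_width: -0.002
time: 19.12
tool_pos: [0.5358, -0.1326, 0.0346]
tool_rot: [-0.0, 0.999, -0.052, -0.001]
contact_force: [-4.4, 1.0, 2.5]
gripper_width: -0.004
time: 19.37
tool_pos: [0.5376, -0.1328, 0.0346]
tool_rot: [-0.0, 0.999, -0.052, -0.001]
contact_force: [-6.1, 0.2, 4.0]
gripper_width: 0.0
```

```bash
python3 -m pendant '[{"dx":0.001,"dy":0,"dz":0,"wx":0,"wy":0,"wz":0,"hand":-1},{"dx":0.0015,"dy":0,"dz":0,"wx":0,"wy":0,"wz":0,"hand":-1},{"dx":0.0015,"dy":0,"dz":0,"wx":0,"wy":0,"wz":0,"hand":-1}]'; python3 -m pendant '[{"dx":0.001,"dy":0,"dz":0,"wx":0,"wy":0,"wz":0,"hand":-1},{"dx":0.0015,"dy":0,"dz":0,"wx":0,"wy":0,"wz":0,"hand":-1},{"dx":0.0015,"dy":0,"dz":0,"wx":0,"wy":0,"wz":0,"hand":-1}]'
```

```text
time: 19.62
tool_pos: [0.5386, -0.1329, 0.0346]
tool_rot: [-0.0, 0.999, -0.052, -0.002]
contact_force: [-6.9, 1.0, 5.0]
gripper_width: 0.004
time: 19.87
tool_pos: [0.5387, -0.1329, 0.0346]
tool_rot: [-0.0, 0.999, -0.052, -0.004]
contact_force: [-14.0, 1.8, 9.9]
gripper_width: -0.002
```

Button bottomed out at 14 N with TCP stalled. Hold for over 1.3 s, then check before letting go.

```bash
python3 -m pendant '[{"dx":0,"dy":0,"dz":0,"wx":0,"wy":0,"wz":0,"hand":-1},{"dx":0,"dy":0,"dz":0,"wx":0,"wy":0,"wz":0,"hand":-1},{"dx":0,"dy":0,"dz":0,"wx":0,"wy":0,"wz":0,"hand":-1},{"dx":0,"dy":0,"dz":0,"wx":0,"wy":0,"wz":0,"hand":-1},{"dx":0,"dy":0,"dz":0,"wx":0,"wy":0,"wz":0,"hand":-1},{"dx":0,"dy":0,"dz":0,"wx":0,"wy":0,"wz":0,"hand":-1},{"dx":0,"dy":0,"dz":0,"wx":0,"wy":0,"wz":0,"hand":-1},{"dx":0,"dy":0,"dz":0,"wx":0,"wy":0,"wz":0,"hand":-1},{"dx":0,"dy":0,"dz":0,"wx":0,"wy":0,"wz":0,"hand":-1},{"dx":0,"dy":0,"dz":0,"wx":0,"wy":0,"wz":0,"hand":-1},{"dx":0,"dy":0,"dz":0,"wx":0,"wy":0,"wz":0,"hand":-1},{"dx":0,"dy":0,"dz":0,"wx":0,"wy":0,"wz":0,"hand":-1},{"dx":0,"dy":0,"dz":0,"wx":0,"wy":0,"wz":0,"hand":-1},{"dx":0,"dy":0,"dz":0,"wx":0,"wy":0,"wz":0,"hand":-1},{"dx":0,"dy":0,"dz":0,"wx":0,"wy":0,"wz":0,"hand":-1},{"dx":0,"dy":0,"dz":0,"wx":0,"wy":0,"wz":0,"hand":-1}]'; python3 geo.py .62 -.14 .052 .068 scene; python3 - <<'E'
import sys; sys.path.insert(0,'.')
from h import *
a,w,P=grab('wrist'); b,_,_=grab('scene')
save('hold',np.hstack([cv2.resize(a,(480,300)),cv2.resize(b[240:350,260:370],(300,300))]))
E
```

```text
time: 21.2
tool_pos: [0.5387, -0.1329, 0.0346]
tool_rot: [-0.0, 0.999, -0.052, -0.003]
contact_force: [-12.8, 1.1, 9.5]
gripper_width: -0.001
scene reader 821 [ 0.6115 -0.1411] [0.0587 0.1474] 84.16 zmed 0.0646
scene plate 341 [ 0.6435 -0.1829] [0.0242 0.1579] 84.07 zmed 0.0261
front x=0.3130+-7.5350*(y+.147) 40 y -0.20377972215285567 -0.1994178022492995
```

View pics/hold.png

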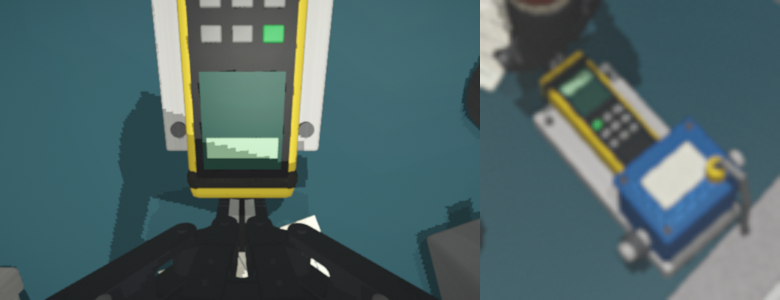

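It shows the shut fingers on the button and the reader up against the housing, square on the plate. Confirm the shift numerically, then back off gently.

```bash
python3 gap.py; python3 -m pendant '[{"dx":-0.002,"dy":0,"dz":0,"wx":0,"wy":0,"wz":0,"hand":-1},{"dx":-0.004,"dy":0,"dz":0,"wx":0,"wy":0,"wz":0,"hand":-1},{"dx":-0.006,"dy":0,"dz":0,"wx":0,"wy":0,"wz":0,"hand":-1},{"dx":-0.009,"dy":0,"dz":0,"wx":0,"wy":0,"wz":0,"hand":-1},{"dx":-0.014,"dy":0,"dz":0,"wx":0,"wy":0,"wz":0,"hand":-1},{"dx":-0.03,"dy":0,"dz":0,"wx":0,"wy":0,"wz":0,"hand":-1},{"dx":-0.04,"dy":0,"dz":-0.02,"wx":0,"wy":0,"wz":0,"hand":-1},{"dx":-0.04,"dy":0,"dz":-0.05,"wx":0,"wy":0,"wz":0,"hand":-1},{"dx":-0.04,"dy":0,"dz":-0.09,"wx":0,"wy":0,"wz":0,"hand":-1},{"dx":-0.01,"dy":0,"dz":-0.12,"wx":0,"wy":0,"wz":0,"hand":-1},{"dx":0.02,"dy":0,"dz":-0.13,"wx":0,"wy":0,"wz":0,"hand":-1},{"dx":0.04,"dy":0,"dz":-0.13,"wx":0,"wy":0,"wz":0,"hand":-1},{"dx":0.04,"dy":0,"dz":-0.13,"wx":0,"wy":0,"wz":0,"hand":-1},{"dx":0.04,"dy":0,"dz":-0.13,"wx":0,"wy":0,"wz":0,"hand":-1}]'; python3 gap.py; python3 look.py w6
```

```text
window none 0
front none 0
yellow 6747 tool x 0.0164..0.1070 y -0.0269..0.0275 mid 0.0003 worldz [0.0602 0.0629 0.0649]
plate 11742 tool x 0.0319..0.1163 y -0.0486..0.0500 mid 0.0007 worldz [0.0241 0.0256 0.0283]
[ 0.5387 -0.1329  0.0346] time 21.4
time: 22.57
tool_pos: [0.5817, -0.1375, 0.165]
tool_rot: [0.0, 0.999, -0.052, 0.001]
contact_force: [-0.1, -0.2, -0.7]
gripper_width: -0.001
window none 0
front 1099 tool x 0.1212..0.1224 y -0.0443..0.0445 mid 0.0001 worldz [0.0412 0.07   0.0814]
front line x=0.1215+0.0001*y resid 0.00020483385229472622
yellow 3328 tool x -0.0263..0.1210 y -0.0268..0.0275 mid 0.0004 worldz [0.0598 0.063  0.0653]
plate 6366 tool x -0.0104..0.1197 y -0.0483..0.0502 mid 0.0010 worldz [0.0241 0.0256 0.0271]
[ 0.5817 -0.1375  0.165 ] time 22.6167
[[0.994, -0.105, -0.001, 0.58], [-0.105, -0.994, 0.001, -0.137], [-0.001, -0.0, -1.0, 0.164], [0.0, 0.0, 0.0, 1.0]] [[-0.105, -0.946, -0.306, 0.66], [-0.995, 0.1, 0.032, -0.146], [0.001, 0.308, -0.951, 0.307], [0.0, 0.0, 0.0, 1.0]] [-0.36  0.04  1.74  0.    1.36  1.32] 0.0187 22.6667
```

View pics/w6.png

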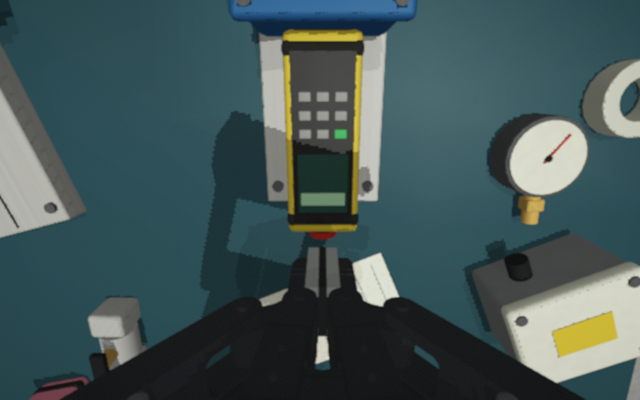

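The reader is touching (foot 0.1210 vs front 0.1215 in the tool frame), square and laterally centred. The button is out again (red at px 321,235) and the fingers are clear. Handing in.

```bash
python3 -c "
from plant import job,sensors; print(job.job_done(), sensors.state()['time'])"
```

```text
the job is handed in; nothing more can be done
the job is handed in; nothing more can be done
```

I finished the task and handed it in at about 23 s of the 72 s allowed. The hand-in gives no verdict, so the points below rest on my own checks.

**What I did**
- I lifted the yellow reader out of the dock, turned it 180°, stood it on a clear patch of mat and let go.
- I tipped it onto its back with shut fingers. I then took it lying down and set it on the blue meter's plate with about a 4 mm gap to the housing.
- I pushed the red button until the arm stalled at 13–14 N and held it there for more than 1.3 s, then backed off.

**Last checks**
- **Eye on the window:** the wrist camera put the foot within about 0.5 mm of the housing front.
- **Position:** it is centred within about 1 mm sideways of the housing and within about 1° of square. From that last pose the wrist camera did not pick out the window itself; an earlier view, before I lowered the reader, put it within about 1 mm of the housing's centre.
- **State:** the reader lies screen up, the button is out again, and the fingers are well clear.
- **Bystanders:** I touched none of them, and nothing looked moved in the pictures. I did not re-measure their positions.

**Disagreements**
- The scene camera showed the reader's centre unchanged when I pushed it against the housing, probably because the housing hid its foot. The wrist camera showed it move about 4 mm, as expected.
- The top camera was about 3–4 mm off the other cameras, so I relied on the wrist camera.

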